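# Put the tall thread spool away and roll the tambour shut

## Robot

A 6-joint arm with a two-finger parallel gripper is mounted at the origin on the work surface. World frame = base frame: x ahead of the robot, y to its left, z up, the work surface at z = 0. Lengths are in m, angles in rad, forces in N, time in s.
With the tool pointing down it reaches from about 0.3 to 0.875 m from the base axis. Payload 6.4 kg.
Tool frame: the origin (TCP) lies midway between the tips of the shut fingers; the grasp point (between the pads) lies 19 mm behind it; z points along the fingers, y is the line along which they close (so a half turn about z gives the same grasp; the last joint's range is limited). The gripper opens to 88 mm and grips with 3 to 60 N. Pads are 18 mm wide; open, the fingers measure 123 mm over their backs; the gripper's body (75 mm by 187 mm) begins 45 mm behind the grasp point.
Start: joints at [0.972, 0.181, 1.607, -0, 1.354, -0.206], TCP at [0.22, 0.531, 0.217] pointing down, gripper open.
Joint ranges: [-2.99, 2.99], [-0.89, 2.07], [0.3, 2.58], [-1.14, 4.28], [0, 2.63], [-3.12, 3.12]. Speed limits (rad/s): [2.57, 2.57, 3.01, 3.14, 3.14, 3.14].

## Interface

Orientations are given as a rotation vector (axis times angle).
In Python, from workcell import ctrl, imaging gives the robot as it stands.
- The arm moves only by the tool move_arm, never from a script. Its argument "deltas" is text: rows parted by semicolons, each of 7 numbers parted by spaces: the shift along the tool's x, y, z in cm, then the turn, a rotation vector about the tool's x, y, z in rad, then the finger opening in cm, from 0 to 8.81. In form: tx ty tz ax ay az gripper; .... A call has 1 to 5 rows; each row is the pose to reach, as a shift and turn from the pose commanded when the call began, along the tool's axes at that moment; what a row does not reach only later rows make up. A row lasts 1/12 s, in which the tool goes at most 41.7 mm and 7.16 degrees, less where a joint would pass 70% of its speed; a pose out of reach is approached as far as the arm can. A call with a gripper value outside its range is refused whole. The fingers move at their own pace and stop on an object; "grip_force" is the grip in N (left out, the last holds). Time passes only in rows, so rows that repeat a pose let the fingers close. It gives the time, the measured TCP pose, the force, the opening and the grip force at its end, in the units of the state.
- ctrl.get_state(): the state, without advancing time (a new reading comes with each control period).
- imaging.capture(name): name is "side" or "top"; returns a dict with "color" (400x640x3 uint8, red, green, blue), "K" (3x3 intrinsics, pixels), "R" (3x3) and "t" (3): a world point X has camera coordinates R X + t. Camera axes: x right, y down, z forward; pixel columns grow to the right and rows downward; lengths in m; the calibration is good to about 2 mm. A picture is of the moment at which its call begins. There is no depth.
- ctrl.hand_in(): hands the job in; it is judged then, once.
Trained networks look in a picture, given as the dict that the camera call returned (one of the last four; its "shot" number tells which), for a name from the list of things; names that differ only in an ending like _2 or _b are one class to them, and where a whole thing is asked for, a point or a joint stands for the part that bears it (a point fixed in the world has none). Each returns a list of dicts, best first, with "confidence" (0 to 1); they miss things now and then, are a little off and sometimes report something else, mostly with a low value. They report only what shows in the picture. A call takes as long as a camera call. They do not tell look-alikes from the thing itself.
- imaging.regions_of(picture, thing): "pixels" (400x640 bool, what is visible of it) and "rect" ([left, top, right, bottom] in pixels, round what is visible of it).
The state is a dict: "clock": time; "q": joint angles; "joint_vel": joint speeds; "tau": joint torques, N m; "ee_pos": TCP position; "ee_rot": TCP orientation; "contact_force": force on the tool from outside, world axes, zero at the start; "ft_torque": the same for the moment, N m; "opening": opening from 0.0 (shut) to 1.0 (fully open); "gripper_force": force on a finger pad.
Only numpy, scipy, OpenCV 4.12 (cv2) and the standard library are available. Lean on these libraries where they do the work, as an engineer would, in place of code of your own. Each camera call takes 0.05 s, during which the arm holds its last target. There are 200 camera calls.

## Task

Stand the tall thread spool upright inside the open roll-top store on the shoemaker's bench, then roll the slatted tambour door fully shut over it.

Things in the scene. Friction and masses are not known exactly. Their poses are not given: they have to be found in the camera images.
- store: Fixed wooden roll-top store, 380 deep (x), 304 wide (y), 240 high; origin: centre of underside, on the bench; -x is the front (robot side). Floor 10 thick. Inside y -140 to 140; front board 122 high, inner face x = -166. Side walls: half discs, radius 190, centre 50 up. At the start it is open from above from the front board to at least x = -30. Good place for the spool: x = -85, y = 0.
- tambour (a joint): Slatted tambour door on a circular track about an axis along the store's y, 50 above the store's origin; outer radius 180. Value: angle run in rad, 0 = fully shut (thick leading rail down on the front board, a stop), 1.25 = fully open (rail just past the top, a stop). Starts at 0.98 to 1.22. Stays where it is left; moving it takes about 2 to 6 N at the knob.
- knob (a point): Centre of the grip of the wooden knob amid the leading rail: a cylinder of 32 diameter standing 45 out radially from the slats. In the store's frame x = -207 cos a, y = 0, z = 50 + 207 sin a, a = 0.524 + joint value: it comes forward and down as the door shuts. It can be pinched from above across the store's y, tool vertical all the way (it turns between the pads).
- spool_mid (a point): Centre (half-way up) of the tall thread spool: loose, upright, 84 high, brown thread 43 in diameter, light wooden flanges 50 in diameter and 6 thick at top and bottom; z is its axis; about 0.16 kg. It stands on the bench at the robot's right (-y), 100 or more (between centres) from a short, wider spool (44 high, flanges 60) and a jar (72 high). A shoe brush lies farther off.
There are look-alikes about, which are no part of the job. Leave any yellow look-alike of the part that bears spool_mid alone.

How it is judged:
On the way, in this order (a step that is already met when the one before it is completed fails the run):
1. the tall spool stands upright on the floor of the store (x of spool_mid in the frame of store between -0.15 and 0.12 m and y of spool_mid in the frame of store between -0.13 and 0.13 m and z of spool_mid in the frame of store below 0.062 m and angle between spool_mid's own z axis and vertical below 0.17 rad), for 0.2 s.
2. the tambour is rolled fully shut (value of joint tambour below 0.07 rad), for 0.2 s.
At the end, for the whole second after the job is handed in: The tall spool stands upright (within 10 degrees) on the floor inside the store, and the tambour is fully shut (joint below 0.07 rad, about 13 mm of its travel) (all of step 1 and value of joint tambour below 0.07 rad); the robot touches nothing.
It also fails if it takes over 64 s, if anything falls off the work surface, if the arm or the gripper's body presses on something with over 40 N, if the wrist force passes 120 N, or if a joint passes its speed limit or range.

## Working session

There is one attempt and no reset: what is moved stays moved. The work goes in short steps, Python scripts to look and compute and a tool call to move; the robot and the scene stay as the last step left them, time stands still between calls to the robot, and variables do not carry over. Pictures are saved under pics/ and viewed, at most 10 in all, crops included, and the job is handed in when it is done.

Besides the shell and the picture viewer there is one more tool, called after "Call:" as name(argument=value, ...) on one line, values as JSON. move_arm: Moves the arm, as the interface text tells. Its arguments: {"type":"object","properties":{"deltas":{"type":"string"},"grip_force":{"type":"number"}},"required":["deltas"]}

```bash
mkdir -p pics
cat > h.py <<'E'
import numpy as np, cv2
from workcell import ctrl, imaging
def ray(p,u,v):
    d=p["R"].T@np.linalg.inv(p["K"])@np.array([u,v,1.]); c=-p["R"].T@p["t"]; return c,d/np.linalg.norm(d)
def atz(p,u,v,z):
    c,d=ray(p,u,v); return c+d*(z-c[2])/d[2]
def proj(p,X):
    x=(p["R"]@np.atleast_2d(X).T).T+p["t"]; x=x@p["K"].T; return x[:,:2]/x[:,2:]
E
python3 - <<'E'
from h import *
np.set_printoptions(precision=3,suppress=True)
s=ctrl.get_state(); print(s["clock"],s["ee_pos"],s["ee_rot"])
for n in("side","top"):
    p=imaging.capture(n); print(n,"cam",-p["R"].T@p["t"],"fwd",p["R"][2],p["K"][0])
    cv2.imwrite(f"pics/{n}0.png",p["color"][:,:,::-1])
    for t in("store","tambour","knob","spool_mid"):
        for r in imaging.regions_of(p,t)[:4]:
            ys,xs=np.nonzero(r["pixels"]); print(t,round(r["confidence"],2),r["rect"],xs.mean().round(1),ys.mean().round(1),p["color"][r["pixels"]].mean(0).round())
E
```

```text
0.0 [0.22  0.531 0.216] [-0.613 -3.081  0.003]
side cam [ 0.261 -0.154  1.022] fwd [ 0.279  0.096 -0.955] [428.452   0.    329.861]
store 0.88 [146.1, 31.8, 313.0, 208.6] 228.6 115.3 [144. 102.  57.]
tambour 0.64 [160.7, 49.9, 291.1, 100.0] 227.6 75.6 [152. 110.  62.]
knob 0.75 [158.8, 55.3, 291.6, 98.9] 227.6 75.6 [154. 112.  63.]
spool_mid 0.84 [352.9, 196.7, 374.7, 226.8] 362.5 211.2 [199. 190.  11.]
spool_mid 0.7 [399.0, 190.3, 423.5, 222.4] 410.0 206.5 [184. 156.  87.]
spool_mid 0.63 [443.6, 196.0, 473.0, 228.8] 456.2 210.6 [195. 181.  12.]
spool_mid 0.56 [403.6, 155.4, 425.8, 189.6] 412.5 170.4 [193. 181.  10.]
top cam [ 0.38  -0.058  0.899] fwd [ 0.212 -0.004 -0.977] [379.805   0.    323.21 ]
store 0.75 [86.9, 59.1, 286.0, 256.1] 183.8 157.9 [147. 102.  51.]
tambour 0.68 [100.3, 89.3, 247.5, 152.8] 171.6 121.4 [155. 110.  57.]
knob 0.62 [97.3, 91.0, 252.8, 150.8] 171.5 121.5 [154. 109.  57.]
spool_mid 0.97 [378.3, 134.6, 405.6, 165.2] 391.2 150.4 [193. 182.   1.]
spool_mid 0.94 [346.8, 196.7, 373.3, 218.4] 358.8 208.0 [203. 198.   2.]
spool_mid 0.82 [427.8, 162.6, 462.1, 189.8] 447.0 175.2 [193. 181.   1.]
spool_mid 0.77 [385.0, 171.4, 416.5, 203.5] 401.8 186.6 [185. 155.  81.]
```

View pics/side0.png

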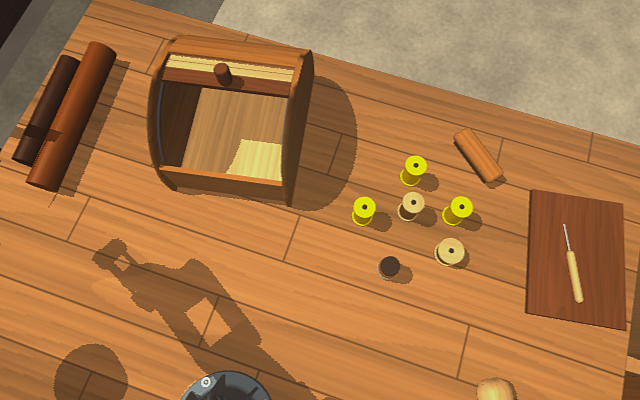

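View pics/top0.png

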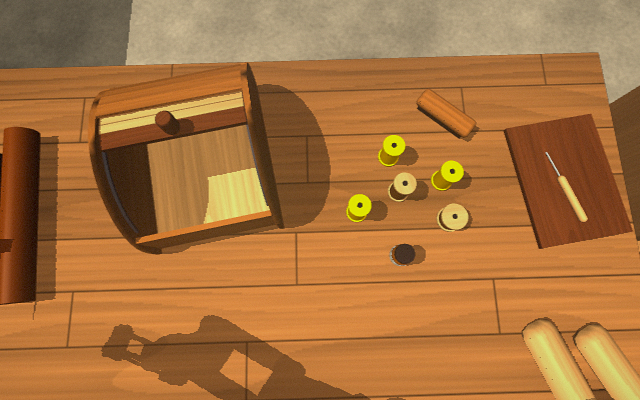

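The target is the light wooden spool at side (412,201) / top (405,183), ringed by three yellow look-alikes. The store is at the left and open, with the knob at side (222,74) / top (166,122).

Run:
```python
from h import *
from scipy.optimize import minimize
np.set_printoptions(precision=4,suppress=True)
P=[];M=[];H=[]
for n in("side","top"):
    p=imaging.capture(n); P.append(p)
    r=imaging.regions_of(p,"store")[0]; M.append(r["pixels"])
def tri(a,b):
    (c1,d1),(c2,d2)=ray(P[0],*a),ray(P[1],*b)
    A=np.c_[d1,-d2]; s=np.linalg.lstsq(A,c2-c1,rcond=None)[0]; x,y=c1+s[0]*d1,c2+s[1]*d2
    return (x+y)/2,np.linalg.norm(x-y)
def hole(p,u,v):
    g=cv2.cvtColor(p["color"],cv2.COLOR_RGB2GRAY)[v-4:v+5,u-4:u+5].astype(float)
    w=np.clip(g.max()*0.6-g,0,None); Y,X=np.mgrid[-4:5,-4:5]; return u+(w*X).sum()/w.sum(),v+(w*Y).sum()/w.sum()
for nm,a,b,z in(("spool",(413,202),(405,184),.084),("yA",(365,207),(360,205),.084),("yB",(416,165),(394,145),.084),("yC",(462,210),(452,174),.084),("short",(452,251),(455,216),.044)):
    ha,hb=hole(P[0],*a),hole(P[1],*b)
    print(nm,*tri(ha,hb),atz(P[0],*ha,z),atz(P[1],*hb,z))
t=np.linspace(0,np.pi,40); pr=np.r_[[[-.19,0],[.19,0]],np.c_[.19*np.cos(t),.05+.19*np.sin(t)]]
V=np.array([[x,y,z] for y in(-.152,.152) for x,z in pr])
def T(q,V): c,s=np.cos(q[2]),np.sin(q[2]); return np.c_[c*V[:,0]-s*V[:,1]+q[0],s*V[:,0]+c*V[:,1]+q[1],V[:,2]]
def cost(q):
    e=0
    for p,m in zip(P,M):
        k=np.zeros(m.shape,np.uint8); h=cv2.convexHull((proj(p,T(q,V))*16).astype(np.int32)); cv2.fillConvexPoly(k,h,1,shift=4)
        mh=m; e+=1-(k.astype(bool)&mh).sum()/(k.astype(bool)|mh).sum()
    return e
M=[cv2.fillConvexPoly(np.zeros(m.shape,np.uint8),cv2.convexHull(np.argwhere(m)[:,::-1].astype(np.int32)),1)>0 for m in M]
best=min((minimize(cost,[.65,.35,y],method="Nelder-Mead",options=dict(initial_simplex=np.array([.65,.35,y])+np.r_[np.zeros((1,3)),np.diag([.05,.05,.15])])) for y in(-.2,.1,.3)),key=lambda r:r.fun)
q=best.x; print("store",q,best.fun)
kp=tri((220.5,70),(165,120)); print("knob approx",kp)
for n,p in zip(("side","top"),P):
    im=p["color"][:,:,::-1].copy()
    L=[[-.166,-.14,.01],[-.166,.14,.01],[-.166,.14,.122],[-.166,-.14,.122],[-.166,-.14,.01]]
    cv2.polylines(im,[proj(p,T(q,np.array(L))).astype(int)],0,(255,0,0))
    for y in(-.152,.152): cv2.polylines(im,[proj(p,T(q,np.array([[x,y,z] for x,z in pr]))).astype(int)],0,(0,255,0))
    for j in(.98,1.1,1.22):
        a=.524+j
        for r in(.18,.2295): cv2.circle(im,tuple(int(v) for v in proj(p,T(q,np.array([[-r*np.cos(a),0,.05+r*np.sin(a)]])))[0]),2,(0,0,255) if j!=1.1 else (255,0,255),-1)
    c=im[20:270,80:330]; cv2.imwrite(f"pics/{n}1.png",cv2.resize(c,None,fx=1.6,fy=2.2))
a,b=[cv2.resize(cv2.imread(f"pics/{n}1.png"),(400,500)) for n in("side","top")]
cv2.imwrite("pics/fit.png",np.hstack([a,b]))
```

```text
spool [ 0.5899 -0.2477  0.0607] 0.001369902983478633 [ 0.5814 -0.245   0.084 ] [ 0.5847 -0.2428  0.084 ]
yA [ 0.5424 -0.1423  0.061 ] 0.0007243650321950045 [ 0.5354 -0.1424  0.084 ] [ 0.5382 -0.1403  0.084 ]
yB [ 0.6818 -0.2287  0.0606] 0.002065040604934402 [ 0.6706 -0.2263  0.084 ] [ 0.6744 -0.2245  0.084 ]
yC [ 0.6138 -0.3574  0.0612] 0.0020154492531698725 [ 0.6045 -0.352   0.084 ] [ 0.6084 -0.3498  0.084 ]
short [ 0.5162 -0.3662  0.0241] 0.0014493764647197094 [ 0.5105 -0.3615  0.044 ] [ 0.5137 -0.3596  0.044 ]
store [0.6632 0.2167 0.1829] 0.03568428293905901
knob approx (array([0.6749, 0.2258, 0.2484]), np.float64(0.0013592519650227255))
```

View pics/fit.png

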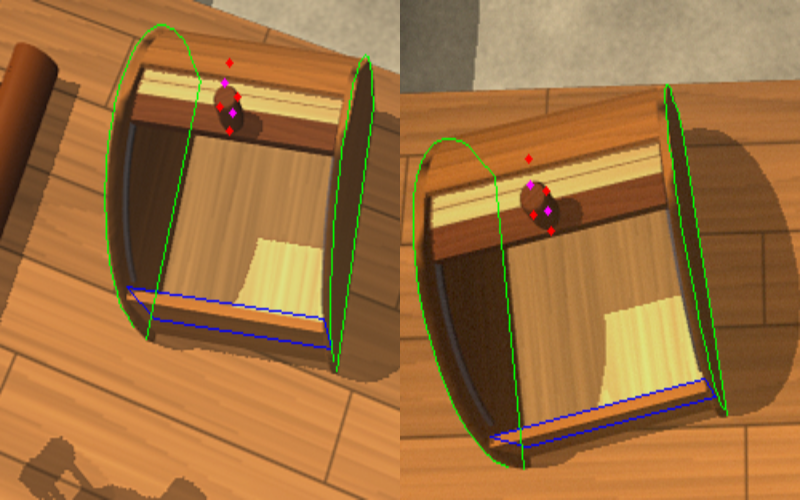

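```bash
cat >> h.py <<'E'
from scipy.spatial.transform import Rotation as Ro
def delta(x,y,z,yaw=None):
    s=ctrl.get_state(); R=Ro.from_rotvec(s["ee_rot"]); d=R.inv().apply(np.array([x,y,z])-s["ee_pos"])*100
    o=[0,0,0]
    if yaw is not None:
        # tool y = world y turned by yaw, z down
        c,q=np.cos(yaw),np.sin(yaw); T=Ro.from_matrix(np.c_[[-c,-q,0],[-q,c,0],[0,0,-1]]); o=(R.inv()*T).as_rotvec()
    print("d cm",d.round(2),"rot",np.round(o,3),"t",round(s["clock"],2),"pos",s["ee_pos"].round(4),"F",np.round(s["contact_force"],1),"op",round(float(s["opening"]),3))
E
python3 - <<'E'
from h import *
delta(.583,-.244,.2,.183)
for n,uv in(("side",(222.5,67.5)),("top",(163,115))): print(atz(imaging.capture(n),*uv,.2795))
E
```

```text
d cm [-63.2  -57.73   1.69] rot [ 0.     0.    -0.576] t 0.7 pos [0.2201 0.5312 0.2169] F [ 0.4  0.3 -0.8] op 0.995
[0.66455218 0.20949593 0.2795    ]
[0.67069786 0.2156703  0.2795    ]
```

Call:
move_arm(deltas="-14.8 -13.5 0 0 0 -0.58 6.8;-14.8 -13.5 0 0 0 -0.58 6.8;-14.8 -13.5 0 0 0 -0.58 6.8;-14.8 -13.5 0 0 0 -0.58 6.8;-14.8 -13.5 0 0 0 -0.58 6.8")

```text
clock: 1.22
ee_pos: [0.3012, 0.3582, 0.2171]
ee_rot: [-0.279, 3.129, 0.0]
contact_force: [0.9, -0.1, 0.2]
opening: 0.774
gripper_force: 0.0
```

```bash
python3 -c "
from h import *
delta(.583,-.244,.2,.183)"
```

```text
d cm [-17.06 -64.26   1.71] rot [ 0.     0.    -0.005] t 1.22 pos [0.3012 0.3582 0.2171] F [ 0.9 -0.1  0.2] op 0.774
```

Call:
move_arm(deltas="-5.3 -20 0 0 0 0 6.8;-5.3 -20 0 0 0 0 6.8;-5.3 -20 0 0 0 0 6.8;-5.3 -20 0 0 0 0 6.8;-5.3 -20 0 0 0 0 6.8")

```text
clock: 1.63
ee_pos: [0.3878, 0.1697, 0.2174]
ee_rot: [-0.27, 3.129, 0.0]
contact_force: [1.4, 0.8, 0.8]
opening: 0.771
gripper_force: 0.0
```

Call:
move_arm(deltas="-5.3 -20 0 0 0 0 6.8;-5.3 -20 0 0 0 0 6.8;-5.3 -20 0 0 0 0 6.8;-5.3 -20 0 0 0 0 6.8;-5.3 -20 0 0 0 0 6.8")

```text
clock: 2.05
ee_pos: [0.4744, -0.0187, 0.2173]
ee_rot: [-0.269, 3.129, -0.001]
contact_force: [0.8, 1.0, 0.2]
opening: 0.774
gripper_force: 0.0
```

Call:
move_arm(deltas="-5.3 -20 0 0 0 0 6.8;-5.3 -20 0 0 0 0 6.8;-5.3 -20 0 0 0 0 6.8;-5.3 -20 0 0 0 0 6.8;-5.3 -20 0 0 0 0 6.8")

```text
clock: 2.47
ee_pos: [0.5608, -0.2066, 0.217]
ee_rot: [-0.269, 3.13, -0.0]
contact_force: [0.1, 1.0, 0.2]
opening: 0.771
gripper_force: 0.0
```

```bash
python3 -c "
from h import *
delta(.583,-.244,.1,.183)"
```

```text
d cm [-1.55 -4.06 11.7 ] rot [-0.     0.    -0.012] t 2.47 pos [ 0.5608 -0.2066  0.217 ] F [0.1 1.  0.2] op 0.771
```

Call:
move_arm(deltas="-1.5 -4.1 4 0 0 -0.01 6.8;-1.5 -4.1 10.5 0 0 -0.01 6.8;-1.5 -4.1 10.5 0 0 -0.01 6.8;-1.5 -4.1 10.5 0 0 -0.01 6.8;-1.5 -4.1 10.5 0 0 -0.01 6.8")

```text
clock: 2.88
ee_pos: [0.5803, -0.2412, 0.1098]
ee_rot: [0.284, -3.124, -0.006]
contact_force: [0.0, -0.1, -0.3]
opening: 0.769
gripper_force: 0.0
```

Run:
```python
from h import *
delta(.583,-.244,.036,.183)
ims=[]
for n,(u,v) in(("side",(410,200)),("top",(402,187))):
    p=imaging.capture(n); im=p["color"][:,:,::-1].copy(); e=ctrl.get_state()["ee_pos"]
    cv2.circle(im,tuple(int(v) for v in proj(p,e)[0]),1,(0,0,255),-1)
    cv2.circle(im,tuple(int(v) for v in proj(p,[e[0],e[1],.084])[0]),1,(255,0,0),-1)
    ims.append(cv2.resize(im[v-60:v+60,u-50:u+50],(400,480)))
cv2.imwrite("pics/near.png",np.hstack(ims))
```

```text
d cm [-0.24 -0.35  7.38] rot [ 0.004 -0.004 -0.001] t 2.88 pos [ 0.5803 -0.2412  0.1098] F [ 0.  -0.1 -0.3] op 0.769
```

View pics/near.png

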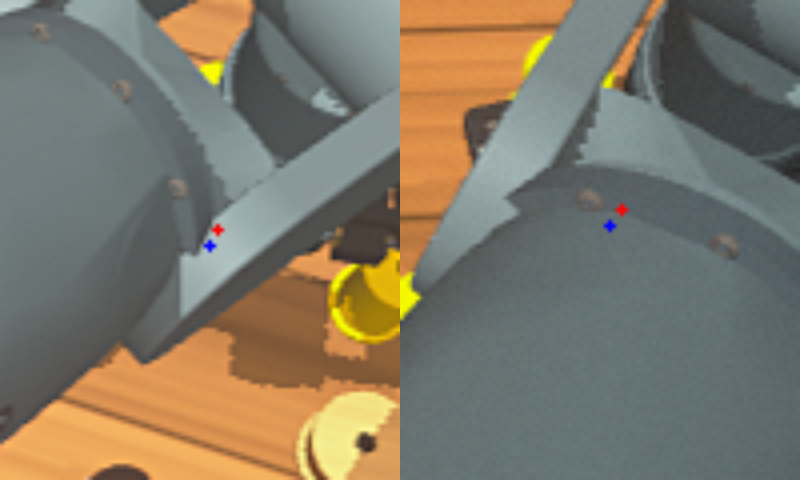

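The arm hides the target: only yC (right edge) and the short spool are visible. I'll go down on the measured position, whose two camera estimates agree within 4 mm.

Call:
move_arm(deltas="-0.25 -0.3 0 0 0 0 7.2;-0.25 -0.3 2.5 0 0 0 7.2;-0.25 -0.3 4 0 0 0 7.2;-0.25 -0.3 5.5 0 0 0 7.2;-0.25 -0.3 7.4 0 0 0 7.2")

```text
clock: 3.4
ee_pos: [0.5876, -0.2457, 0.0414]
ee_rot: [-0.286, 3.123, -0.007]
contact_force: [0.7, -0.9, 0.4]
opening: 0.812
gripper_force: 0.0
```

Call:
move_arm(deltas="0 0 0 0 0 0 7.2;0 0 0 0 0 0 4;0 0 0 0 0 0 3.5;0 0 0 0 0 0 3.5;0 0 0 0 0 0 3.5", grip_force=20)

```text
clock: 3.82
ee_pos: [0.5862, -0.2452, 0.04]
ee_rot: [-0.286, 3.126, -0.003]
contact_force: [-0.7, 0.0, 3.0]
opening: 0.536
gripper_force: 11.6
```

Call:
move_arm(deltas="0 0 0 0 0 0 3.5;0 0 0 0 0 0 3.5;0 0 0 0 0 0 3.5;0 0 0 0 0 0 3.5;0 0 0 0 0 0 3.5")

```text
clock: 4.23
ee_pos: [0.5858, -0.2448, 0.0393]
ee_rot: [-0.285, 3.127, -0.001]
contact_force: [-1.0, 1.1, 6.2]
opening: 0.501
gripper_force: 20.3
```

Call:
move_arm(deltas="0 0 -3 0 0 0 3.5;0 0 -7 0 0 0 3.5;0 0 -11 0 0 0 3.5;0 0 -15 0 0 0 3.5;0 0 -19 0 0 0 3.5", grip_force=25)

```text
clock: 4.65
ee_pos: [0.5844, -0.2443, 0.2294]
ee_rot: [0.285, -3.128, -0.001]
contact_force: [0.9, -0.6, -0.9]
opening: 0.496
gripper_force: 25.5
```

Run:
```python
from h import *
delta(.583,-.244,.036,.183)
ims=[]
for n,(u,v) in(("side",(420,190)),("top",(402,187))):
    p=imaging.capture(n); im=p["color"][:,:,::-1].copy()
    ims.append(cv2.resize(im[v-100:v+100,u-80:u+80],(400,500)))
cv2.imwrite("pics/lift.png",np.hstack(ims))
```

```text
d cm [ 0.12  0.05 19.34] rot [ 0.001 -0.001 -0.001] t 4.65 pos [ 0.5844 -0.2443  0.2294] F [ 0.9 -0.6 -0.9] op 0.496
```

View pics/lift.png

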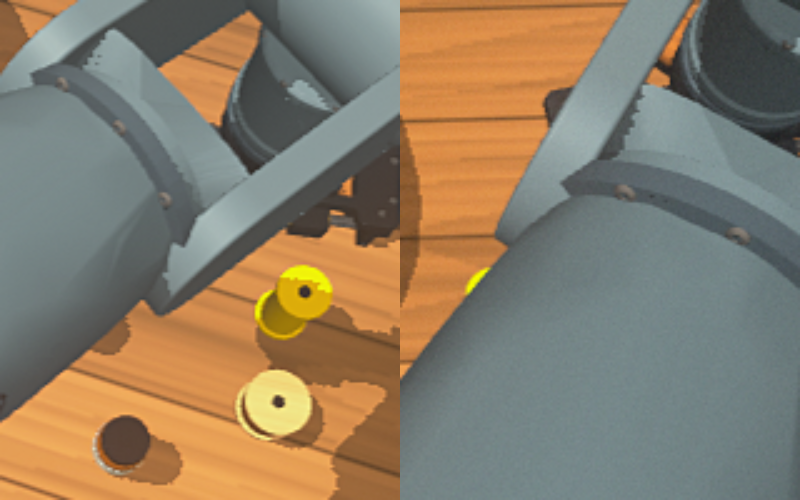

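Side view: yC (305,292), the short spool (278,400) and the jar (123,440) all still stand. The opening of 44 mm matches the thread, so the spool is held. Now I carry it to the store.

Call:
move_arm(deltas="-0.2 1 -4 0 0 0 3.5;-0.8 4 -7 0 0 0 3.5;-1.4 8 -7 0 0 0 3.5;-2.1 12 -7 0 0 0 3.5;-2.8 16 -7 0 0 0 3.5")

```text
clock: 5.17
ee_pos: [0.5831, -0.081, 0.2977]
ee_rot: [-0.283, 3.129, 0.0]
contact_force: [0.2, 0.0, -1.8]
opening: 0.502
gripper_force: 26.1
```

Call:
move_arm(deltas="-0.7 4 0 0 0 0 3.5;-1.4 8 0 0 0 0 3.5;-2.1 12 0 0 0 0 3.5;-2.8 15.5 0 0 0 0 3.5;-3.2 18 0 0 0 0 3.5")

```text
clock: 5.58
ee_pos: [0.5816, 0.1038, 0.2968]
ee_rot: [0.288, -3.127, -0.001]
contact_force: [0.2, -0.4, -1.3]
opening: 0.499
gripper_force: 26.3
```

Run:
```python
from h import *
delta(.582,.199,.30,.183)
```

```text
d cm [-1.78  9.35 -0.31] rot [ 0.001 -0.001  0.001] t 5.58 pos [0.5816 0.1038 0.2968] F [ 0.2 -0.4 -1.3] op 0.499
```

Call:
move_arm(deltas="-0.7 3.8 0 0 0 0 3.5;-1.4 7.5 0 0 0 0 3.5;-1.8 9.4 0 0 0 0 3.5;-1.8 9.4 0 0 0 0 3.5;-1.8 9.4 0 0 0 0 3.5")

```text
clock: 6.0
ee_pos: [0.5825, 0.1972, 0.2967]
ee_rot: [0.289, -3.126, 0.001]
contact_force: [0.4, -0.6, -1.5]
opening: 0.496
gripper_force: 26.2
```

Run:
```python
from h import *
delta(.582,.199,.051,.183)
ims=[]
q=[.666,.214,.183]
for n,(u,v) in(("side",(240,125)),("top",(200,160))):
    p=imaging.capture(n); im=p["color"][:,:,::-1].copy()
    c,s=np.cos(q[2]),np.sin(q[2])
    L=np.array([[-.166,-.14,.122],[-.166,.14,.122],[-.19,-.152,.0],[.1,-.14,.01],[-.166,-.14,.01]])
    W=np.c_[c*L[:,0]-s*L[:,1]+q[0],s*L[:,0]+c*L[:,1]+q[1],L[:,2]]
    for uv in proj(p,W): cv2.circle(im,tuple(int(x) for x in uv),1,(0,0,255),-1)
    ims.append(cv2.resize(im[v-125:v+125,u-100:u+100],(400,500)))
cv2.imwrite("pics/over.png",np.hstack(ims))
```

```text
d cm [-0.03  0.2  24.57] rot [-0.    -0.002  0.001] t 6.0 pos [0.5825 0.1972 0.2967] F [ 0.4 -0.6 -1.5] op 0.496
```

View pics/over.png

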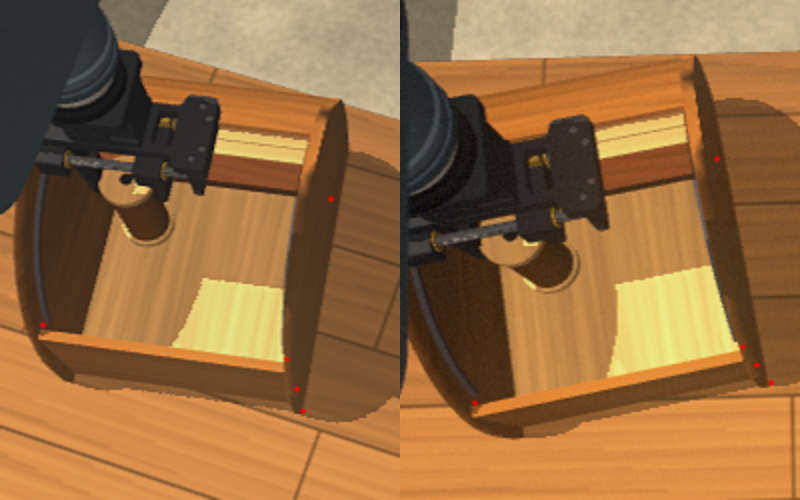

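The spool hangs upright over the store (side about (130,205)), and the modelled corners sit on the front board's ends. Lowering.

Call:
move_arm(deltas="0 0.2 4 0 0 0 3.5;0 0.2 8 0 0 0 3.5;0 0.2 12 0 0 0 3.5;0 0.2 16 0 0 0 3.5;0 0.2 19 0 0 0 3.5")

```text
clock: 6.52
ee_pos: [0.5813, 0.1961, 0.1044]
ee_rot: [0.281, -3.126, 0.001]
contact_force: [0.1, 0.1, -0.8]
opening: 0.495
gripper_force: 26.1
```

Call:
move_arm(deltas="0 0 2 0 0 0 3.5;0 0 4 0 0 0 3.5;0 0 4.7 0 0 0 3.5;0 0 5.1 0 0 0 3.5;0 0 5.1 0 0 0 3.5")

```text
clock: 6.93
ee_pos: [0.5829, 0.1973, 0.0567]
ee_rot: [0.283, -3.128, 0.0]
contact_force: [-0.5, -0.2, -1.9]
opening: 0.499
gripper_force: 26.1
```

Call:
move_arm(deltas="0 0 0.2 0 0 0 3.5;0 0 0.4 0 0 0 3.5;0 0 0.5 0 0 0 3.5;0 0 0.6 0 0 0 3.5;0 0 0.6 0 0 0 3.5")

```text
clock: 7.35
ee_pos: [0.583, 0.1984, 0.0513]
ee_rot: [-0.286, 3.128, 0.0]
contact_force: [-0.2, 0.4, -1.6]
opening: 0.498
gripper_force: 26.1
```

Call:
move_arm(deltas="0 0 0.1 0 0 0 3.5;0 0 0.2 0 0 0 3.5;0 0 0.25 0 0 0 3.5;0 0 0.3 0 0 0 3.5;0 0 0.3 0 0 0 3.5")

```text
clock: 7.77
ee_pos: [0.5836, 0.1987, 0.0494]
ee_rot: [-0.286, 3.127, 0.001]
contact_force: [-2.1, -0.1, 6.7]
opening: 0.493
gripper_force: 25.8
```

Contact with the floor. Release and rise.

Call:
move_arm(deltas="0 0 -0.1 0 0 0 3.5;0 0 -0.1 0 0 0 5;0 0 -0.1 0 0 0 6.5;0 0 -0.1 0 0 0 6.8;0 0 -0.1 0 0 0 6.8")

```text
clock: 8.18
ee_pos: [0.5828, 0.1982, 0.0489]
ee_rot: [0.285, -3.128, 0.0]
contact_force: [0.6, 0.1, 0.1]
opening: 0.761
gripper_force: 0.0
```

Call:
move_arm(deltas="0 0 0 0 0 0 6.8;0 0 -2 0 0 0 6.8;0 0 -4.5 0 0 0 6.8;0 0 -8 0 0 0 6.8;0 0 -12 0 0 0 6.8")

```text
clock: 8.6
ee_pos: [0.5812, 0.198, 0.1682]
ee_rot: [0.285, -3.124, 0.0]
contact_force: [0.4, -0.1, 0.3]
opening: 0.773
gripper_force: 0.0
```

Call:
move_arm(deltas="0 0 -4 0 0 0 6.8;0 0 -8 0 0 0 6.8;0 0 -12 0 0 0 6.8;0 0 -16 0 0 0 6.8;0 0 -16 0 0 0 6.8")

```text
clock: 9.02
ee_pos: [0.5861, 0.1988, 0.3395]
ee_rot: [-0.284, 3.113, 0.001]
contact_force: [1.3, -0.2, 1.5]
opening: 0.776
gripper_force: 0.0
```

Run:
```python
from h import *
delta(.666,.214,.29,.183)
ims=[]
for n,(u,v) in(("side",(240,125)),("top",(200,160))):
    p=imaging.capture(n); im=p["color"][:,:,::-1].copy()
    for j in (.98,1.05,1.12):
        a=.524+j; c,s=np.cos(.183),np.sin(.183); x=-.2295*np.cos(a)
        cv2.circle(im,tuple(int(k) for k in proj(p,[.666+c*x,.214+s*x,.05+.2295*np.sin(a)])[0]),1,(0,0,255),-1)
    ims.append(cv2.resize(im[v-125:v+125,u-100:u+100],(400,500)))
cv2.imwrite("pics/placed.png",np.hstack(ims))
```

```text
d cm [-8.05  0.05  5.07] rot [-0.001  0.015 -0.001] t 9.02 pos [0.5861 0.1988 0.3395] F [ 1.3 -0.2  1.5] op 0.776
```

View pics/placed.png

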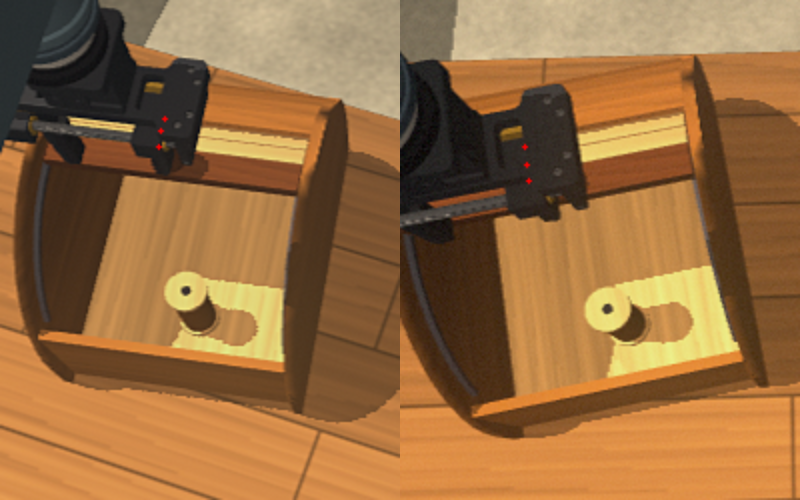

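The spool stands upright near the front half of the store floor (side (190,305), top (612,325)). Next is the knob.

Call:
move_arm(deltas="-4 0 0 0 0.015 0 6.8;-8 0 0 0 0.015 0 6.8;-8.3 0 0 0 0.015 0 6.8;-8.3 0 0 0 0.015 0 6.8;-8.3 0 2 0 0.015 0 6.8")

```text
clock: 9.53
ee_pos: [0.6654, 0.2134, 0.3105]
ee_rot: [0.284, -3.117, 0.002]
contact_force: [-0.1, -0.2, 1.1]
opening: 0.776
gripper_force: 0.0
```

Run:
```python
from h import *
delta(.669,.2135,.239,.183)
ims=[]
for n,(u,v) in(("side",(225,75)),("top",(170,125))):
    p=imaging.capture(n); im=p["color"][:,:,::-1].copy()
    cv2.circle(im,tuple(int(k) for k in proj(p,[.669,.2135,.2795])[0]),1,(0,0,255),-1)
    ims.append(cv2.resize(im[v-62:v+62,u-50:u+50],(400,500)))
cv2.imwrite("pics/knob.png",np.hstack(ims))
```

```text
d cm [-0.44 -0.05  7.14] rot [-0.    -0.012 -0.001] t 9.53 pos [0.6654 0.2134 0.3105] F [-0.1 -0.2  1.1] op 0.776
```

View pics/knob.png

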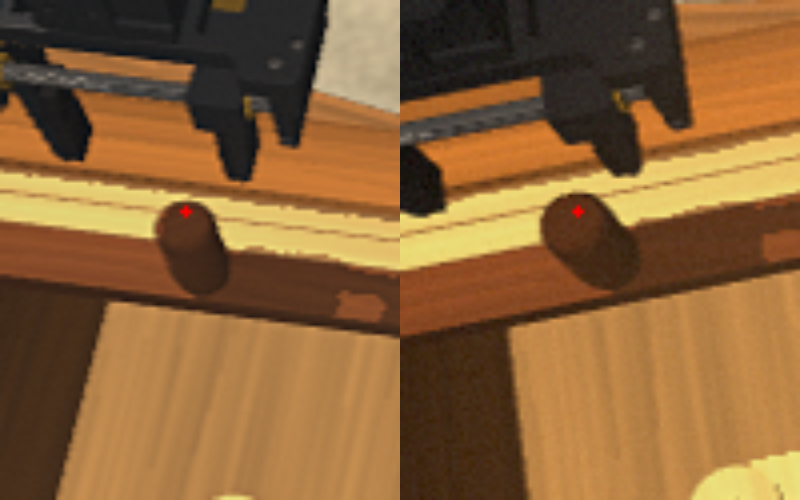

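The knob's top is about 4 px nearer than predicted in both views (side (185,228), top (573,225)), so x ≈ 0.664. That puts it directly under the tool now.

Call:
move_arm(deltas="0.1 0 2 0 -0.012 0 6.8;0.1 0 4 0 -0.012 0 6.8;0.1 0 5.5 0 -0.012 0 6.8;0.1 0 7 0 -0.012 0 6.8;0.1 0 7 0 -0.012 0 6.8")

```text
clock: 10.05
ee_pos: [0.6596, 0.2126, 0.2358]
ee_rot: [0.285, -3.12, 0.001]
contact_force: [-0.4, 0.5, 0.3]
opening: 0.776
gripper_force: 0.0
```

Call:
move_arm(deltas="0 0 0 0 0 0 4;0 0 0 0 0 0 2.8;0 0 0 0 0 0 2.5;0 0 0 0 0 0 2.5;0 0 0 0 0 0 2.5", grip_force=15)

```text
clock: 10.47
ee_pos: [0.6628, 0.2136, 0.2402]
ee_rot: [0.286, -3.127, -0.002]
contact_force: [-2.8, 14.2, 2.9]
opening: 0.419
gripper_force: 7.3
```

Run:
```python
from h import *
delta(.666,.214,.238,.183)
c,s=np.cos(.183),np.sin(.183)
o=ctrl.get_state()["ee_pos"]
for j in np.arange(1.04,-.01,-.104):
    a=.524+j; x=-.207*np.cos(a); x0=-.207*np.cos(1.564)
    print(round(j,3),"d from now: -x cm",round((x0-x)*100,2),"down",round((.257-.05-.207*np.sin(a))*100,2))
```

```text
d cm [-0.33 -0.02  0.22] rot [ 0.001 -0.001 -0.001] t 10.47 pos [0.6628 0.2136 0.2402] F [-2.8 14.2  2.9] op 0.419
1.04 d from now: -x cm 0.0 down 0.0
0.936 d from now: -x cm 2.15 down 0.13
0.832 d from now: -x cm 4.27 down 0.48
0.728 d from now: -x cm 6.35 down 1.04
0.624 d from now: -x cm 8.35 down 1.82
0.52 d from now: -x cm 10.27 down 2.81
0.416 d from now: -x cm 12.07 down 3.98
0.312 d from now: -x cm 13.74 down 5.34
0.208 d from now: -x cm 15.26 down 6.86
0.104 d from now: -x cm 16.61 down 8.54
0.0 d from now: -x cm 17.78 down 10.34
```

Call:
move_arm(deltas="0 0.2 0 0 0 0 2.5;0 0.3 0 0 0 0 2.5;0 0.3 0 0 0 0 2.5;0 0.3 0 0 0 0 2.5;0 0.3 0 0 0 0 2.5")

```text
clock: 10.88
ee_pos: [0.6623, 0.2163, 0.2402]
ee_rot: [0.286, -3.127, -0.001]
contact_force: [-0.2, 2.3, 5.4]
opening: 0.357
gripper_force: 15.0
```

Gripped (31 mm). Now roll the door along the arc.

Call:
move_arm(deltas="1.1 0 0.04 0 0 0 2.5;2.15 0 0.13 0 0 0 2.5;3.2 0 0.28 0 0 0 2.5;4.27 0 0.48 0 0 0 2.5;4.27 0 0.48 0 0 0 2.5")

```text
clock: 11.3
ee_pos: [0.6196, 0.2085, 0.2362]
ee_rot: [0.286, -3.128, -0.001]
contact_force: [-2.5, 1.3, 8.0]
opening: 0.355
gripper_force: 15.0
```

Call:
move_arm(deltas="1.06 0 0.26 0 0 0 2.5;2.08 0 0.56 0 0 0 2.5;4.08 0 1.34 0 0 0 2.5;6 0 2.33 0 0 0 2.5;6 0 2.33 0 0 0 2.5")

```text
clock: 11.72
ee_pos: [0.5578, 0.1973, 0.212]
ee_rot: [0.286, -3.123, 0.001]
contact_force: [-8.2, 1.3, 10.1]
opening: 0.359
gripper_force: 15.0
```

Run:
```python
from h import *
delta(.666,.214,.238,.183)
ims=[]
for n,(u,v) in(("side",(240,125)),("top",(200,160))):
    p=imaging.capture(n); im=p["color"][:,:,::-1].copy()
    ims.append(cv2.resize(im[v-125:v+125,u-100:u+100],(400,500)))
cv2.imwrite("pics/roll.png",np.hstack(ims))
```

```text
d cm [-10.93  -0.32  -2.66] rot [ 0.    -0.005 -0.   ] t 11.72 pos [0.5578 0.1973 0.212 ] F [-8.2  1.3 10.1] op 0.359
```

View pics/roll.png

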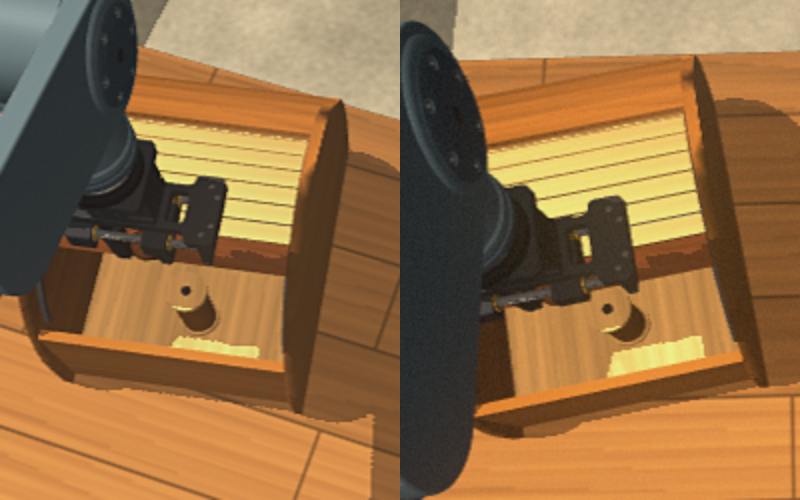

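The door follows the tool: the rail is half-way down and the spool still stands (side (192,305)). Continue.

Call:
move_arm(deltas="0.9 0 0.55 0 0 0 2.5;1.8 0 1.15 0 0 0 2.5;3.5 0 2.5 0 0 0 2.5;5 0 4 0 0 0 2.5;5 0 4 0 0 0 2.5")

```text
clock: 12.23
ee_pos: [0.507, 0.188, 0.1693]
ee_rot: [0.286, -3.119, 0.0]
contact_force: [-8.5, 1.9, 4.7]
opening: 0.357
gripper_force: 15.0
```

Run:
```python
from h import *
delta(.666-.179*np.cos(.183),.214-.179*np.sin(.183),.1345,.183)
```

```text
d cm [ 1.76 -0.34  3.49] rot [ 0.001 -0.01  -0.   ] t 12.23 pos [0.507  0.188  0.1693] F [-8.5  1.9  4.7] op 0.357
```

Call:
move_arm(deltas="0.7 0 0.8 0 0 0 2.5;1.2 0 1.6 0 0 0 2.5;1.7 0 2.5 0 0 0 2.5;2.1 0 3.3 0 0 0 2.5;2.1 0 3.3 0 0 0 2.5")

```text
clock: 12.65
ee_pos: [0.4866, 0.1843, 0.1365]
ee_rot: [0.285, -3.118, 0.0]
contact_force: [-11.0, 1.1, 3.0]
opening: 0.358
gripper_force: 15.0
```

Call:
move_arm(deltas="0 0 0.3 0 0 0 2.5;0 0 0.5 0 0 0 2.5;0 0 0.7 0 0 0 2.5;0 0 0.7 0 0 0 2.5;0 0 0.7 0 0 0 2.5")

```text
clock: 13.07
ee_pos: [0.4863, 0.1842, 0.1304]
ee_rot: [0.285, -3.116, 0.0]
contact_force: [-14.7, 0.9, 9.6]
opening: 0.359
gripper_force: 15.0
```

Run:
```python
from h import *
delta(.666-.179*np.cos(.183),.214-.179*np.sin(.183),.1345,.183)
ims=[]
for n,(u,v) in(("side",(240,125)),("top",(200,160))):
    p=imaging.capture(n); im=p["color"][:,:,::-1].copy()
    ims.append(cv2.resize(im[v-125:v+125,u-100:u+100],(400,500)))
cv2.imwrite("pics/shut.png",np.hstack(ims))
```

```text
d cm [-0.31 -0.34 -0.42] rot [ 0.001 -0.013 -0.001] t 13.07 pos [0.4863 0.1842 0.1304] F [-14.7   0.9   9.6] op 0.359
```

View pics/shut.png

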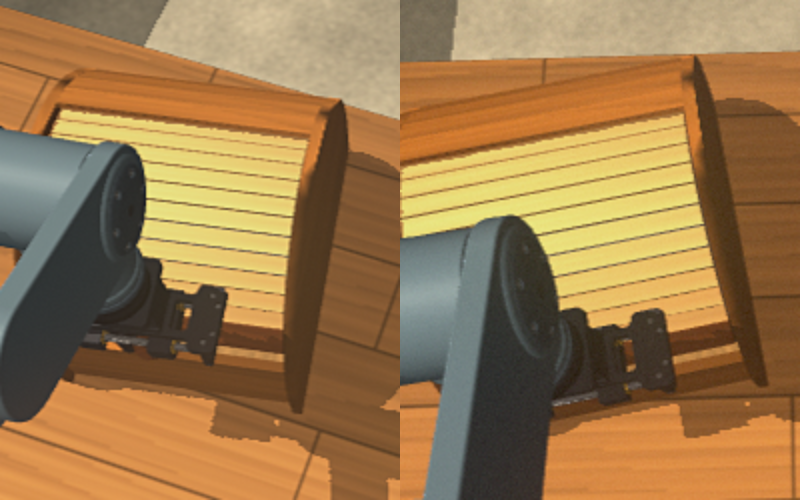

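A lit strip remains between the rail and the front board (side (250,355)), so the door is not quite shut. The force is purely radial, so I'll ease outward while continuing down.

Call:
move_arm(deltas="0.4 0 0 0 0 0 2.5;0.8 0 0 0 0 0 2.5;0.9 0 0.2 0 0 0 2.5;1.1 0 0.4 0 0 0 2.5;1.1 0 0.4 0 0 0 2.5")

```text
clock: 13.58
ee_pos: [0.4832, 0.1837, 0.1279]
ee_rot: [-0.284, 3.123, 0.004]
contact_force: [12.2, 9.6, -9.5]
opening: 0.356
gripper_force: 15.0
```

Call:
move_arm(deltas="-0.2 0 0.4 0 0 0 2.5;-0.2 0 0.7 0 0 0 2.5;-0.1 0 1 0 0 0 2.5;-0.1 0 1 0 0 0 2.5;-0.1 0 1 0 0 0 2.5")

```text
clock: 14.0
ee_pos: [0.4824, 0.1835, 0.1197]
ee_rot: [-0.285, 3.128, 0.002]
contact_force: [-2.7, 4.5, 13.4]
opening: 0.358
gripper_force: 15.0
```

Run:
```python
from h import *
delta(.666-.179*np.cos(.183),.214-.179*np.sin(.183),.1345,.183)
p=imaging.capture("top"); im=p["color"][:,:,::-1]
cv2.imwrite("pics/shut2.png",cv2.resize(im[170:260,180:290],(770,600),interpolation=cv2.INTER_CUBIC))
```

```text
d cm [-0.71 -0.34 -1.48] rot [ 0.001  0.001 -0.001] t 14.0 pos [0.4824 0.1835 0.1197] F [-2.7  4.5 13.4] op 0.358
```

View pics/shut2.png

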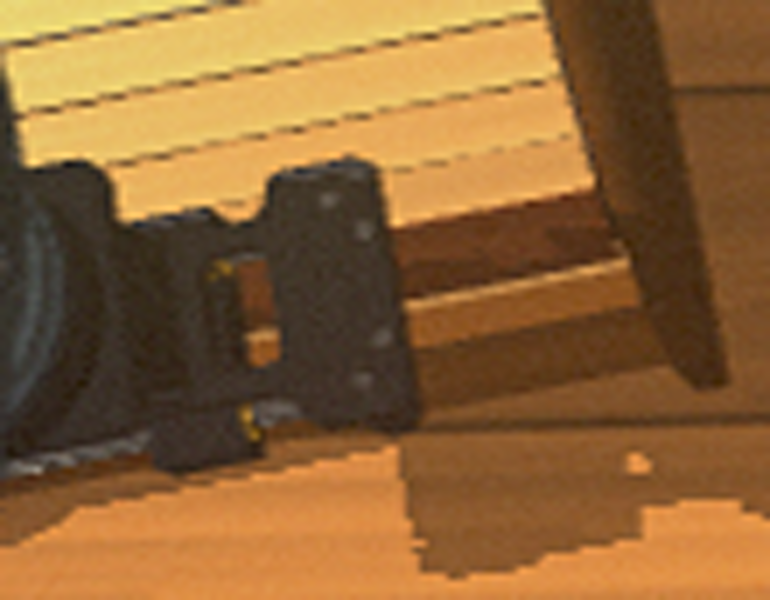

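Now only a thin light line is left between the rail (top view (510,250)) and the board (520,310), and about 10 N tangential resistance has appeared. One more push to seat it.

Call:
move_arm(deltas="0.2 0 0.3 0 0 0 2.5;0.3 0 0.5 0 0 0 2.5;0.3 0 0.7 0 0 0 2.5;0.3 0 0.7 0 0 0 2.5;0.3 0 0.7 0 0 0 2.5")

```text
clock: 14.47
ee_pos: [0.482, 0.1834, 0.1145]
ee_rot: [-0.285, 3.122, 0.003]
contact_force: [-0.1, 5.9, 17.2]
opening: 0.352
gripper_force: 15.0
```

Call:
move_arm(deltas="0 0 -0.3 0 0 0 3;0 0 -0.3 0 0 0 5;0 0 -0.3 0 0 0 6.8;0 0 -0.3 0 0 0 6.8;0 0 -0.3 0 0 0 6.8")

```text
clock: 14.88
ee_pos: [0.4774, 0.1817, 0.113]
ee_rot: [0.285, -3.124, 0.001]
contact_force: [-0.0, 0.7, 0.7]
opening: 0.634
gripper_force: 0.0
```

Call:
move_arm(deltas="0 0 -2 0 0 0 6.8;0 0 -5 0 0 0 6.8;0 0 -9 0 0 0 6.8;0 0 -13 0 0 0 6.8;0 0 -17 0 0 0 6.8")

```text
clock: 15.3
ee_pos: [0.4776, 0.1818, 0.2847]
ee_rot: [0.285, -3.124, 0.001]
contact_force: [0.7, 0.5, -0.5]
opening: 0.771
gripper_force: 0.0
```

Call:
move_arm(deltas="0 4 0 0 0 0 6.8;0 8 0 0 0 0 6.8;0 12 0 0 0 0 6.8;0 16 0 0 0 0 6.8;0 16 0 0 0 0 6.8")

```text
clock: 15.72
ee_pos: [0.4471, 0.3448, 0.283]
ee_rot: [0.293, -3.124, -0.003]
contact_force: [-0.3, -0.4, -1.1]
opening: 0.77
gripper_force: 0.0
```

Run:
```python
from h import *
s=ctrl.get_state(); print(s["clock"],s["ee_pos"],s["contact_force"])
c,sn=np.cos(.183),np.sin(.183)
for n in("top","side"):
    p=imaging.capture(n)
    for r in imaging.regions_of(p,"knob")[:2]: print(n,r["confidence"],np.round(r["rect"],1))
    def W(x,y,z): return np.array([.666+c*x-sn*y,.214+sn*x+c*y,z])
    # profile along local y=-.09, board top outer ->slats
    for j in(0,.07,.14):
        a=.524+j; print("tip px j",j,proj(p,W(-.225*np.cos(a),0.002,.05+.225*np.sin(a))).round(1)[0])
    for y in(-.09,-.06):
        print("y",y)
        for a in np.arange(.30,.80,.035):
            u,v=proj(p,W(-.18*np.cos(a),y,.05+.18*np.sin(a)))[0]; print(round(a,3),round(u),round(v),p["color"][round(v),round(u)])
```

```text
15.7167 [0.44711438 0.34481538 0.28301794] [-0.32113515 -0.44188499 -1.10333181]
top 0.72 [ 98.5  91.4 270.9 240. ]
tip px j 0 [199.9 234.1]
tip px j 0.07 [197.1 229. ]
tip px j 0.14 [194.2 223.3]
y -0.09
0.3 250 218 [211 124  46]
0.335 250 216 [208 120  43]
0.37 249 215 [212 124  49]
0.405 248 213 [168 120  65]
0.44 247 212 [92 49 21]
0.475 247 210 [102  58  27]
0.51 246 208 [96 56 26]
0.545 245 206 [99 59 32]
0.58 244 204 [96 59 27]
0.615 243 202 [157 100  51]
0.65 243 199 [214 150  80]
0.685 242 197 [204 143  75]
0.72 241 194 [161 118  66]
0.755 240 192 [223 163  89]
0.79 239 189 [221 154  82]
y -0.06
0.3 236 221 [124  72  31]
0.335 236 219 [214 124  50]
0.37 235 218 [210 121  45]
0.405 234 216 [195 139  73]
0.44 233 215 [93 56 30]
0.475 232 213 [99 53 19]
0.51 231 211 [99 62 33]
0.545 230 209 [102  60  31]
0.58 230 207 [100  54  23]
0.615 229 205 [151  95  48]
0.65 228 202 [213 150  76]
0.685 227 200 [212 149  78]
0.72 226 198 [212 148  78]
0.755 225 195 [223 166  87]
0.79 224 192 [223 160  84]
tip px j 0 [213.7 176.7]
tip px j 0.07 [212.9 170.8]
tip px j 0.14 [212.3 164.5]
y -0.09
0.3 262 181 [215 128  57]
0.335 262 180 [212 126  56]
0.37 262 178 [200 129  64]
0.405 262 176 [96 58 35]
0.44 262 174 [106  64  38]
0.475 261 172 [103  63  37]
0.51 261 170 [106  65  39]
0.545 261 168 [103  63  39]
0.58 261 165 [111  66  36]
0.615 261 163 [225 166  93]
0.65 261 161 [214 154  86]
0.685 261 158 [215 153  88]
0.72 261 155 [225 176  99]
0.755 261 153 [222 165  92]
0.79 261 150 [224 163  93]
y -0.06
0.3 249 180 [131  82  39]
0.335 249 178 [217 130  56]
0.37 249 176 [182 129  72]
0.405 249 174 [90 53 31]
0.44 248 172 [106  63  36]
0.475 248 170 [106  65  37]
0.51 248 168 [102  63  38]
0.545 248 166 [104  66  39]
0.58 248 164 [100  61  36]
0.615 247 161 [225 165  94]
0.65 247 159 [217 156  89]
0.685 247 156 [218 158  90]
0.72 247 154 [201 153  87]
0.755 247 151 [223 168  94]
0.79 247 148 [223 166  91]
```

The rail spans track angle 0.41–0.61, so its centre is at 0.51 against 0.524 for fully shut, and its lower edge meets the board top at 0.41. The door is shut and the arm is clear.

```bash
python3 -c "
from h import *
print(ctrl.hand_in())"
```

```text
the job is handed in; nothing more can be done
None
```

I handed the job in at about 16 s of the 64 s: the tall spool was set upright in the store, and the tambour measures fully shut with the arm clear. `hand_in()` gave no verdict, I last saw the spool before the door closed, and I viewed 11 pictures against the limit of 10.

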